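# Latch the sprung cup carriage at the check position and start the check

### The arm

A 6-joint arm with a two-finger parallel gripper is mounted at the origin on a cart in front of the work surface, level with it; the furniture and walls round the work are solid. World frame = base frame: x ahead of the robot, y to its left, z up, the work surface at z = 0. Lengths are in m, angles in degrees, forces in N, time in s.
With the tool pointing down it reaches from about 0.4 to 0.825 m from the base axis. Payload 7 kg.
Tool frame: the origin (TCP) lies midway between the tips of the shut fingers; the grasp point (between the pads) lies 19 mm behind it; z points along the fingers, y is the direction in which the jaws open and shut (so a half turn about z gives the same grasp; the last joint's range is limited). The gripper opens to 88 mm and grips with 3 to 60 N. Pads are 19 mm wide; open, the fingers measure 130 mm over their backs; the gripper's body (78 mm by 193 mm) begins 47 mm behind the grasp point.
Start: joints at [82.111, 20.546, 0.682, 0, -70.136, -16.507], TCP at [0.279, 0.615, 0.227] pointing down, gripper open.
Joint ranges: [-176.03, 176.03], [-82.01, 121.73], [-58.28, 71.71], [-173.87, 95.51], [-174.79, -0.11], [-173.66, 173.66]. Speed limits (degrees/s): [136.94, 136.94, 172.46, 180, 180, 180].

### API

Orientations are given as [roll, pitch, yaw] about the fixed x, y, z axes, in that order (R = Rz(yaw) Ry(pitch) Rx(roll)).
In Python, from plant import sensors, cams, job gives the robot as it stands.
- The arm moves only by the tool move_arm, never from a script. Its argument "commands" is a list of rows, each a list of 7 numbers: the finger opening in cm, from 0 to 8.76, then the shift along the tool's x, y, z in cm, then the turn, a rotation vector about the tool's x, y, z in rad. In form: [[hand, x, y, z, wx, wy, wz], ...]. A call has exactly 8 rows; each row is the pose to reach, as a shift and turn from the pose commanded when the call began, along the tool's axes at that moment; what a row does not reach only later rows make up. A row lasts 1/8 s, in which the tool goes at most 62.5 mm and 10.7 degrees, less where a joint would pass 70% of its speed; a pose out of reach is approached as far as the arm can. A call with a gripper value outside its range is refused whole. The fingers move at their own pace and stop on an object; the grip force is fixed at half the most. Time passes only in rows, so rows that repeat a pose let the fingers close, or fill a call up. It gives the time, the measured TCP pose, the force and the opening at its end, in the units of the state.
- sensors.get_obs(): the state, without advancing time (a new reading comes with each control period).
- cams.snapshot(name): name is "side" or "top" or "wrist"; returns a dict with "frame" (480x640x3 uint8, red, green, blue), "camera_matrix" (3x3 intrinsics, pixels), "R" (3x3) and "t" (3): a world point X has camera coordinates R X + t. Camera axes: x right, y down, z forward; pixel columns grow to the right and rows downward; lengths in m; the calibration is good to about 2 mm. A picture is of the moment at which its call begins. There is no depth.
- job.close_job(): hands the job in, once; it reports no verdict.
The state is a dict: "clock": time; "joint_pos": joint angles; "qvel": joint speeds; "tau": joint torques, N m; "tool_pos": TCP position; "orientation": TCP orientation; "force": force on the tool from outside, world axes, zero at the start; "moment": the same for the moment, N m; "opening": finger opening in m.
Only numpy, scipy, OpenCV 4.12 (cv2) and the standard library are available. Lean on these libraries where they do the work, as an engineer would, in place of code of your own. Each camera call takes 0.05 s, during which the arm holds its last target.

### The job

With your fingertips push the blue plate of the cup carriage away from the robot until its tooth has passed the orange-headed stop pin, then let it spring back so that it stays latched against the pin with the sealed cup between the two black sensor posts. Only once it is latched and released, press the green button on the grey box all the way down and let go of it. Nothing needs grasping: do not touch or lift the cup on the carriage, keep it seated upright in its ring, and leave the other things on the bench where they are.

Things in the scene. Friction and masses are not known exactly. Their poses are not given: they have to be found in the camera images.
- station: cup check station, fixed; base plate reaches -100..85 mm along its x, -55..70 mm along its y, end blocks 30 mm high. Origin on the bench under the carriage's home; x = push direction (roughly away from the robot), y left, z up. Two black sensor posts, 80 mm high, at x 25, y 63 and -48 mm; stop pin at x -12, y 48 mm, top of its orange head 75 mm above the bench.
- push_face (a point): middle of the front face of the carriage's upright blue push plate (40 mm wide, 8 thick, 26 to 100 mm above the bench; this point 70 mm up). Moves with the carriage; axes as the station's: push along +x. At home 79 mm before the station's origin; free space in front above 30 mm. The cup's rim begins 45 mm behind it, its top 95 mm above the bench.
- carriage (a joint): carriage travel along station +x, m: 0 = home (sprung towards the robot), 0.025 = latched on the stop pin, 0.045 = end stop. Spring back 4 N at home to 8 N at the end, damping 45 N per m/s; passing the pin adds about 3 N. Let go short of 0.025 it goes home; let go from 0.027 or more it returns to 0.025 and stays.
- stop_pin (a joint): height of the spring-loaded stop pin (orange head), m: 0 = down, up to 0.008 while the carriage's tooth passes under it. It rises and drops by itself.
- nest (a point): centre of the seat of the carriage's white ring (inner diameter 57 mm, 16 mm high) in which the cup stands; moves with the carriage; its axes are the station's.
- cup: sealed sample cup with blue lid standing in the ring of the carriage, 68 mm diameter, 57 mm high, loose; origin at the centre of its underside, z up.
- start_button_top (a point): centre of the top face of the green push button (26 mm diameter) on the grey start box (90 x 80 x 45 mm, fixed to the bench); about 68 mm above the bench; press straight down.
- start_button (a joint): how far the green button is pressed, m: 0 = released, 0.007 = fully down; springs back; fully down takes 5 N.
- waiting_cup: bystander: another sealed sample cup, 68 mm diameter, 57 mm high; origin at the centre of its underside
- film_roll_0: bystander: upright brown film roll, 68 mm diameter, 145 mm high; origin at the centre of its underside
- film_roll_1: bystander: upright brown film roll, 69 mm diameter, 145 mm high; origin at the centre of its underside
- clear_tape: bystander: roll of tan tape lying flat, 96 mm diameter, 48 mm high; origin at the centre of its underside
- tape_measure: bystander: yellow tape measure, 36 x 86 x 62 mm; origin under its middle
- marker: bystander: green and white marker pen lying on the bench, 17 x 135 x 16 mm; origin under its middle
There are look-alikes about, which are no part of the job. Leave any red look-alike of the part that bears start_button_top alone.

How it is judged (in metres and radians):
On the way, in this order (a step that is already met when the one before it is completed fails the run):
1. the carriage has come back and is latched against the stop pin, let go (value of joint carriage between 0.0225 and 0.0275 m and value of joint stop_pin below 0.002 m and contact force between each of the arm, the fingers and carriage below 0.2 N and velocity of joint carriage between -0.01 and 0.01 m/s), for 0.2 s.
2. the green button is pressed down (value of joint start_button above 0.005 m), for 0.05 s.
At the end, for the whole second after the job is handed in: Carriage latched at 25 mm (+-2.5), pin down (under 2 mm); green button pressed after that and now released (under 2 mm); cup at rest, upright (0.15 rad), in its ring (8 mm sideways, 6 mm up); the six bystanders within 30 mm of their places (value of joint carriage between 0.0225 and 0.0275 m and value of joint each of stop_pin, start_button below 0.002 m and horizontal distance between cup and nest below 0.008 m and angle between cup's own z axis and vertical below 0.15 rad and z of cup in the frame of nest below 0.006 m and linear speed of cup below 0.02 m/s and distance of each of waiting_cup, film_roll_0, film_roll_1, clear_tape, tape_measure, marker from where it was at the start of the episode below 0.03 m); the robot touches nothing.
It fails at once if the green button is pressed while the carriage is not latched (value of joint start_button above 0.0035 m and not (value of joint carriage between 0.0225 and 0.0275 m and value of joint stop_pin below 0.002 m)).
It fails at once if the cup on the carriage is touched by the robot (contact force between any of the fingers, the arm and cup above 1 N).
It fails at once if the cup is lifted out of its ring or tipped (z of cup in the frame of nest above 0.015 m or angle between cup's own z axis and vertical above 0.35 rad).
It fails at once if a bystander is lifted or moved by more than 30 mm (distance of any of waiting_cup, film_roll_0, film_roll_1, clear_tape, tape_measure, marker from where it was at the start of the episode above 0.03 m).
It also fails if it takes over 48 s, if anything falls off the work surface, if the arm or the gripper's body presses on something with over 40 N, if the wrist force passes 120 N, or if a joint passes its speed limit or range.

## Working session

There is one attempt and no reset: what is moved stays moved. The work goes in short steps, Python scripts to look and compute and a tool call to move; the robot and the scene stay as the last step left them, time stands still between calls to the robot, and variables do not carry over. Pictures are saved under pics/ and viewed, and the job is handed in when it is done.

Besides the shell and the picture viewer there is one more tool, called after ">>>" by a JSON object that holds its "api" and its "payload". move_arm: Moves the arm, as the interface text tells. Its arguments: {"type":"object","properties":{"commands":{"type":"array"}},"required":["commands"]}

```bash
mkdir -p pics; ls; python3 - <<'E'
from plant import sensors,cams
import cv2,numpy as np,pickle
o=sensors.get_obs();print(o)
d={}
for n in("top","side"):
    s=cams.snapshot(n);d[n]=s;cv2.imwrite(f"pics/{n}0.png",s["frame"][:,:,::-1]);print(n,s["camera_matrix"],s["R"],s["t"])
pickle.dump(d,open("d0.pkl","wb"))
E
```

```text
pics
{'clock': 0.0, 'joint_pos': array([ 8.21107137e+01,  2.05917764e+01,  6.34324300e-01, -1.94280552e-02,
       -7.01344058e+01, -1.65085565e+01]), 'qvel': array([-0.05241224, -0.0872749 , -0.07239733, -0.02192253, -0.08111632,
       -0.10748379]), 'tau': array([-7.85475295e-04, -5.82718956e+01,  2.93055832e+01,  6.99716449e+00,
        6.88796034e-03, -1.61645589e-04]), 'tool_pos': array([0.27863329, 0.61428708, 0.22562518]), 'orientation': array([ 1.79906739e+02, -8.59395004e-03, -2.44044524e+01]), 'force': array([ 0.65505518, -0.89285668, -0.22851883]), 'moment': array([-0.01472186,  0.05636494, -0.02267295]), 'opening': 0.08750503914085189}
top [[619.0823573    0.         314.73839093]
 [  0.         619.0823573  243.72357334]
 [  0.           0.           1.        ]] [[-0.01677204 -0.9987177  -0.04776668]
 [-0.99162884  0.02273214 -0.12710428]
 [ 0.12802713  0.04523502 -0.99073854]] [0.01424425 0.5300235  2.02181463]
side [[528.99895197   0.         321.73693272]
 [  0.         528.99895197 237.24961615]
 [  0.           0.           1.        ]] [[ 0.94641629 -0.32278981 -0.01014588]
 [-0.12883692 -0.34856758 -0.92838661]
 [ 0.29613721  0.87994737 -0.37147728]] [-0.46693451  0.12881031  1.6371149 ]
```

View pics/top0.png

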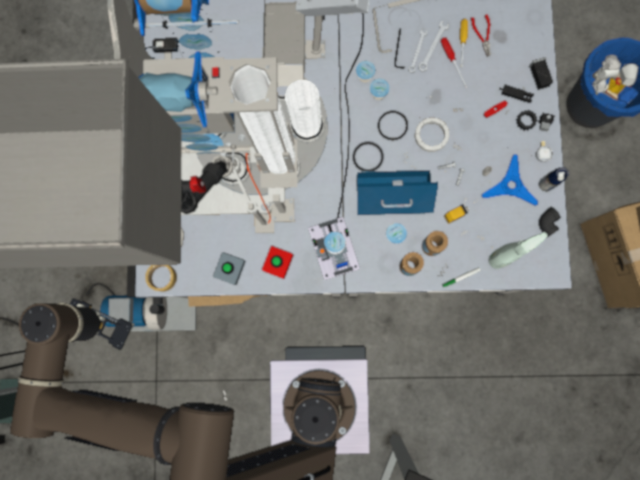

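View pics/side0.png

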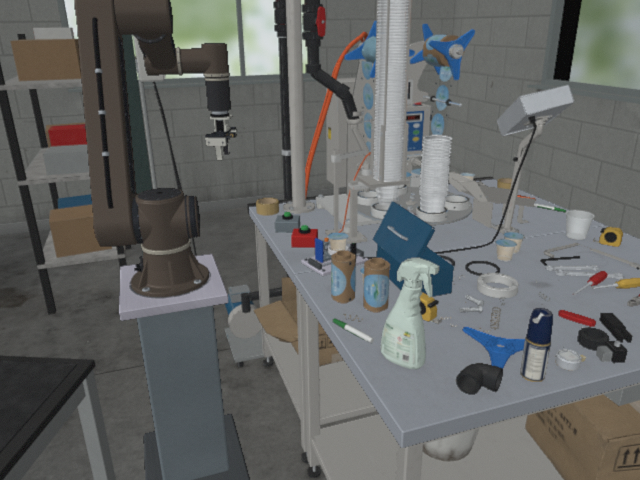

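```bash
cat > h.py <<'E'
import numpy as np,cv2,pickle
def proj(s,X):
    X=np.atleast_2d(X);c=X@s["R"].T+s["t"];u=c@s["camera_matrix"].T;return u[:,:2]/u[:,2:]
def ray(s,uv,z):
    d=s["R"].T@np.linalg.solve(s["camera_matrix"],[uv[0],uv[1],1]);o=-s["R"].T@s["t"]
    return o+d*(z-o[2])/d[2]
def crop(s,x0,y0,x1,y1,f,fn):
    im=s["frame"][y0:y1,x0:x1,::-1];cv2.imwrite(fn,cv2.resize(im,None,fx=f,fy=f,interpolation=cv2.INTER_CUBIC))
E
python3 - <<'E'
from h import *
d=pickle.load(open("d0.pkl","rb"))
t=d["top"]
crop(t,205,200,365,300,5,"pics/t1.png")
crop(d["side"],250,180,410,300,5,"pics/s1.png")
print(ray(t,(228,267),.068),ray(t,(277,262),.068),ray(t,(335,243),.095))
print(ray(t,(397,232),.057),ray(t,(411,263),.145),ray(t,(436,242),.145))
for n in d: print(n, -d[n]["R"].T@d[n]["t"])
E
```

```text
[0.45556499 0.28755158 0.068     ] [0.46853853 0.1264454  0.068     ] [ 0.52319373 -0.06433857  0.095     ]
[ 0.55973433 -0.26727287  0.057     ] [ 0.44869499 -0.2994536   0.145     ] [ 0.51262988 -0.3791425   0.145     ]
top [ 0.26697836 -0.08927942  2.07113833]
side [-0.02630068 -1.54639756  0.7229993 ]
```

View pics/t1.png

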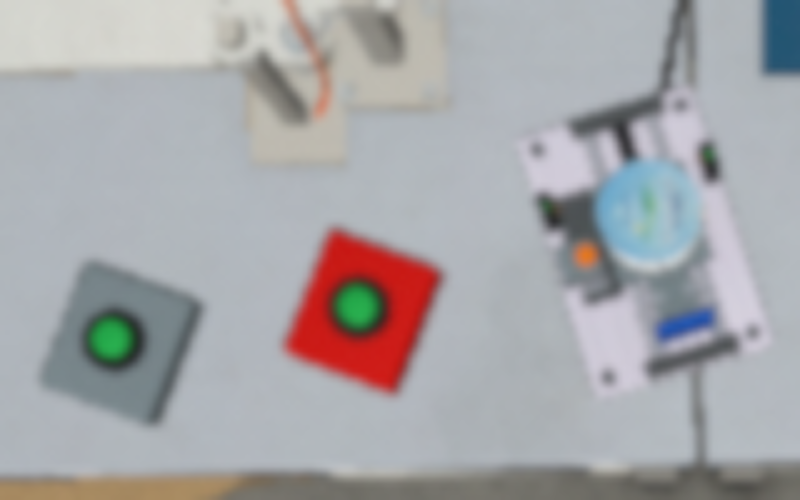

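View pics/s1.png

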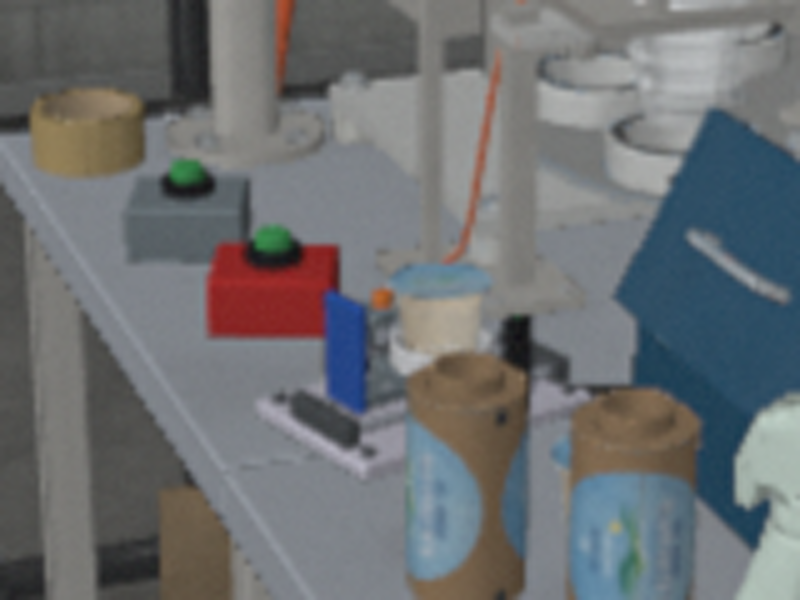

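```bash
cat > fit.py <<'E'
from h import *
from scipy.optimize import least_squares
d=pickle.load(open("d0.pkl","rb"));t=d["top"];s=d["side"]
P=[((600,397),(-.1,.07,.008)),((772,345),(-.1,-.055,.008)),((520,140),(.085,.07,.008)),((690,90),(.085,-.055,.008)),((586,255),(-.012,.048,.075)),((650,210),(0,0,.095))]
uv=np.array([(205+(a[0]+.5)/5-.5,200+(a[1]+.5)/5-.5) for a,_ in P]);X=np.array([b for _,b in P])
S=[((382,297),(-.012,.048,.073)),((440,280),(0,0,.095))]
uvs=np.array([(250+(a[0]+.5)/5-.5,180+(a[1]+.5)/5-.5) for a,_ in S]);Xs=np.array([b for _,b in S])
def W(p,X):
    c,n=np.cos(p[2]),np.sin(p[2]);return X@np.array([[c,-n,0],[n,c,0],[0,0,1]]).T+[p[0],p[1],0]
f=lambda p:np.r_[(proj(t,W(p,X))-uv).ravel(),(proj(s,W(p,Xs))-uvs).ravel()]
r=least_squares(f,[.52,-.06,.2])
if __name__=="__main__":
    print(r.x,np.degrees(r.x[2]));print(r.fun.reshape(-1,2).round(2))
    print("face",W(r.x,np.array([[-.079,0,.07]])))
    for s_,o,(x0,y0),n in((t,0,(205,200),"t1"),(s,0,(250,180),"s1")):
        im=cv2.imread(f"pics/{n}.png")
        q=W(r.x,np.array([[-.079,.02,.1],[-.079,-.02,.1],[-.079,.02,.026],[-.079,-.02,.026],[-.1,.07,.008],[-.1,-.055,.008],[.085,.07,.008],[.085,-.055,.008],[.025,.063,.08],[.025,-.048,.08],[-.012,.048,.075]]))
        for k in proj(s_,q): cv2.circle(im,(int((k[0]+.5-x0)*5),int((k[1]+.5-y0)*5)),4,(0,255,255),1)
        cv2.imwrite(f"pics/{n}_fit.png",im)
    bt=(205+112.5/5-.5,200+339.5/5-.5); print("btn top",ray(t,bt,.066))
    bs=(250+187.5/5-.5,180+163/5-.5)
    print("btn in side",proj(s,[ray(t,bt,.066)]),bs)
E
python3 fit.py
```

```text
[ 0.526866   -0.06352066  0.28010241] 16.04868615403986
[[-0.62  0.84]
 [ 0.79  0.16]
 [-0.74 -0.06]
 [ 0.63 -1.03]
 [-0.   -0.05]
 [ 0.12  0.27]
 [ 0.04 -0.66]
 [ 0.06  0.06]]
face [[ 0.45094486 -0.08536053  0.07      ]]
btn top [0.45450804 0.29122698 0.066     ]
btn in side [[287.02706459 212.81696125]] (287.0, 212.1)
```

```bash
python3 -c "
import cv2,numpy as np
a=cv2.imread('pics/t1_fit.png')[50:,450:];b=cv2.imread('pics/s1_fit.png')[230:,230:600]
h=450;b=cv2.resize(b,None,fx=h/b.shape[0],fy=h/b.shape[0]);cv2.imwrite('pics/fit.png',np.hstack([a,b]))"
```

```text
(no output)
```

View pics/fit.png

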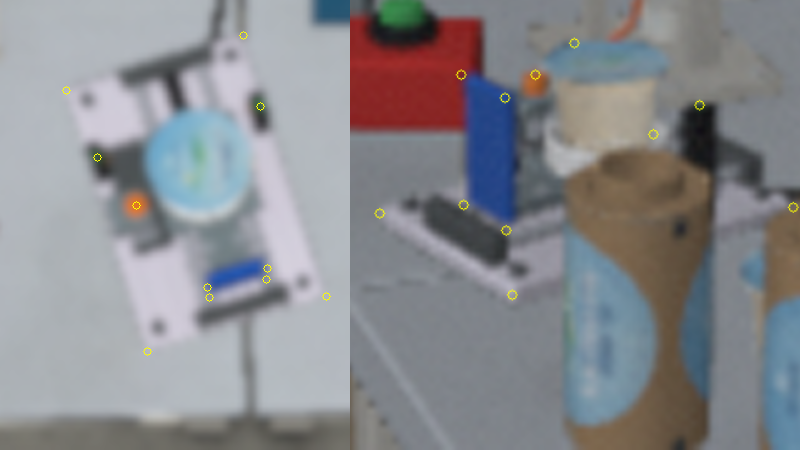

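```bash
python3 - <<'E'
from h import *
d=pickle.load(open("d0.pkl","rb"));t=d["top"];s=d["side"]
for z in(.6,.7,.8,.9,1.0,1.2):
    a=ray(t,(180,265),z);print(z,a,proj(s,[a]))
for p in((255,228),(270,223),(265,205)): print(ray(t,p,0))
E
```

```text
0.6 [0.41278701 0.30420403 0.6       ] [[268.79825135  65.00547827]]
0.7 [0.40287573 0.27745716 0.7       ] [[266.32800821  33.71504669]]
0.8 [0.39296445 0.25071029 0.8       ] [[2.63670333e+02 5.04293093e-02]]
0.9 [0.38305317 0.22396342 0.9       ] [[260.80305358 -36.2692443 ]]
1.0 [0.37314189 0.19721655 1.        ] [[257.70035397 -75.57096662]]
1.2 [0.35331933 0.14372281 1.2       ] [[ 250.66234581 -164.72102198]]
[0.59323367 0.20789246 0.        ]
[0.60920785 0.15648291 0.        ]
[0.67192008 0.17317444 0.        ]
```

>>> {"api": "move_arm", "payload": {"commands": [[0, 2, 2, 0, 0, 0, -0.03], [0, 6, 6, 0, 0, 0, -0.08], [0, 10.5, 10, 0, 0, 0, -0.13], [0, 15, 14.5, 0, 0, 0, -0.18], [0, 19.5, 19, 0, 0, 0, -0.24], [0, 24, 23.5, 0, 0, 0, -0.3], [0, 27, 26.5, 0, 0, 0, -0.34], [0, 27.9, 27.3, 0, 0, 0, -0.35]]}}

```text
clock: 1.1
tool_pos: [0.4204, 0.2484, 0.2266]
orientation: [-180.0, 0.0, -4.5]
force: [0.4, 0.5, 0.2]
opening: 0.0133
```

>>> {"api": "move_arm", "payload": {"commands": [[0, 0.1, 2, 0, 0, 0, -0.03], [0, 0.4, 7, 0, 0, 0, -0.08], [0, 0.7, 12.5, 0, 0, 0, -0.14], [0, 1.0, 18, 0, 0, 0, -0.2], [0, 1.3, 23.5, 0, 0, 0, -0.26], [0, 1.6, 29, 0, 0, 0, -0.31], [0, 1.8, 33, 0, 0, 0, -0.347], [0, 1.8, 34.5, 0, 0, 0, -0.357]]}}

```text
clock: 2.1
tool_pos: [0.4118, -0.096, 0.2264]
orientation: [-180.0, 0.0, 16.0]
force: [-0.2, 0.2, -0.1]
opening: 0.0008
```

```bash
python3 - <<'E'
from plant import sensors,cams
from h import *
d={n:cams.snapshot(n) for n in("top","side","wrist")}
pickle.dump(d,open("d1.pkl","wb"))
crop(d["wrist"],0,0,640,480,1,"pics/w2.png")
crop(d["top"],265,170,425,290,5,"pics/t2.png")
crop(d["side"],250,120,410,240,5,"pics/s2.png")
print(sensors.get_obs())
E
```

```text
{'clock': 2.25, 'joint_pos': array([ 1.40208535e+01, -4.19319742e+00, -2.89791990e+01, -9.02695298e-03,
       -6.52345152e+01,  9.19935294e+01]), 'qvel': array([ 1.4390335 , -0.19788954, -0.04037402,  0.01065404,  0.03858398,
       -0.74010427]), 'tau': array([ -0.81430184, -22.37156868,  28.34107518,   6.68402687,
         0.04799659,   0.2595033 ]), 'tool_pos': array([ 0.41198701, -0.09475472,  0.22636605]), 'orientation': array([-1.79991096e+02,  2.02195444e-02,  1.60106015e+01]), 'force': array([-0.72063354, -0.16494361,  0.76448697]), 'moment': array([-0.03133156, -0.03701106, -0.0230922 ]), 'opening': 0.0005577627807678167}
```

View pics/w2.png

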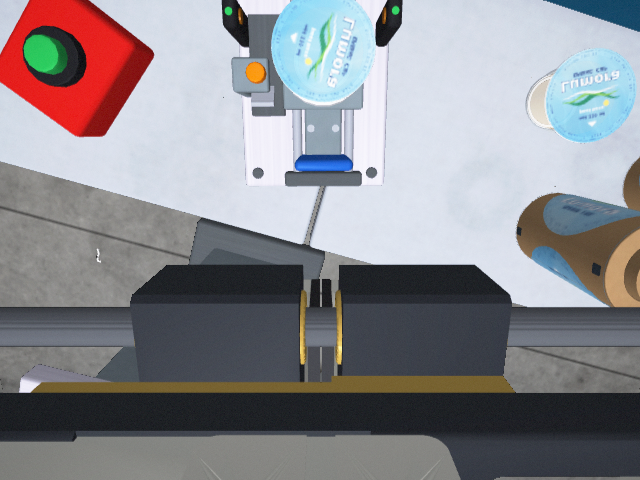

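View pics/t2.png

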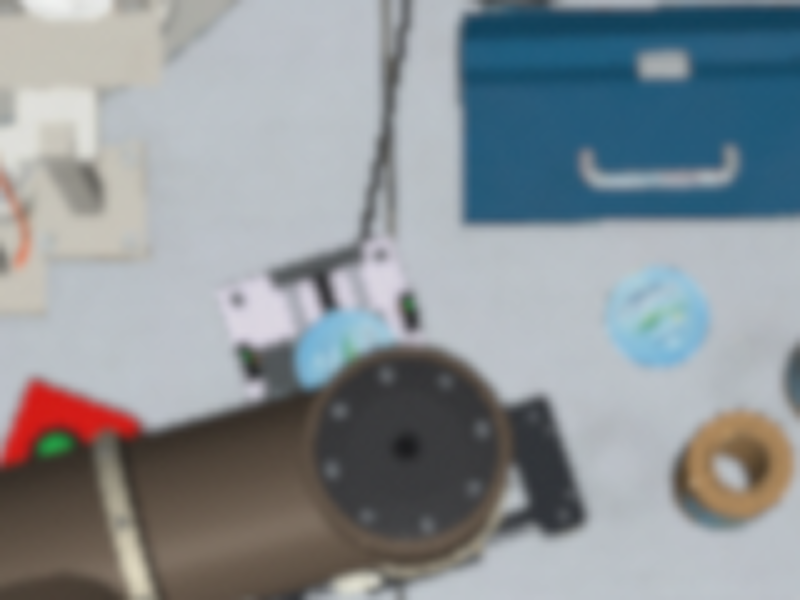

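View pics/s2.png

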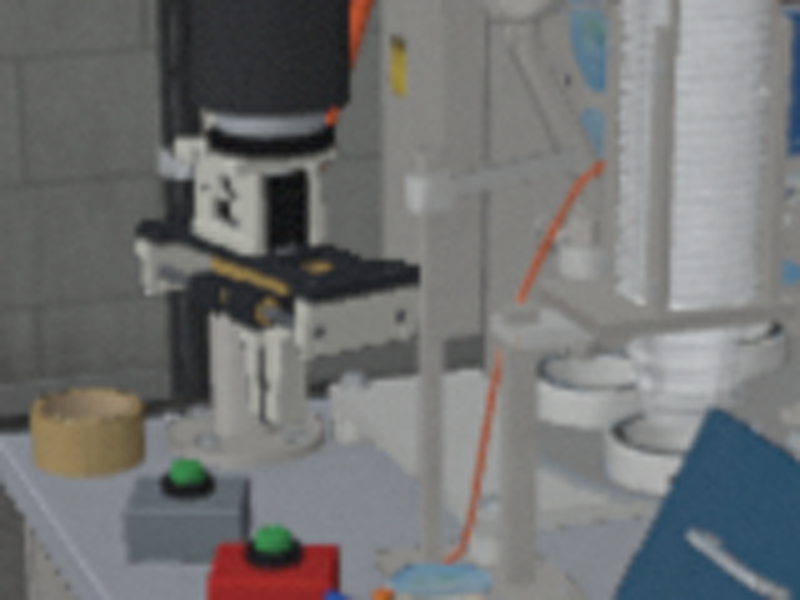

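```bash
python3 - <<'E'
from fit import *
d=pickle.load(open("d1.pkl","rb"));w=d["wrist"]
print("cam",-w["R"].T@w["t"])
pts=np.array([[-.079,.02,.1],[-.079,-.02,.1],[-.012,.048,.075],[.025,.063,.08],[-.1,.07,.008],[-.1,-.055,.008]])
print(proj(w,W(r.x,pts)).round(1))
print(proj(w,[[.4118,-.096,.2264]]))
c,n=np.cos(r.x[2]),np.sin(r.x[2])
def toS(p): q=np.array(p)-[r.x[0],r.x[1],0]; return np.round([c*q[0]+n*q[1],-n*q[0]+c*q[1]],4)
for p,z in(((295,170),.1),((353,170),.1),((257,72),.075)): print(toS(ray(w,p,z)))
print("tcp",toS([.41199,-.0948,0]))
crop(w,200,60,420,225,3.6,"pics/w2c.png")
E
```

```text
cam [ 0.47688849 -0.07781414  0.38391919]
[[291.1 173.6]
 [349.8 173.6]
 [251.8  73.7]
 [225.8  13.3]
 [243.5 187.2]
 [380.9 187.1]]
[[319.15847218 302.83879442]]
[-0.0766  0.0173]
[-0.0766 -0.0221]
[-0.0109  0.0443]
tcp [-0.119   0.0017]
```

View pics/w2c.png

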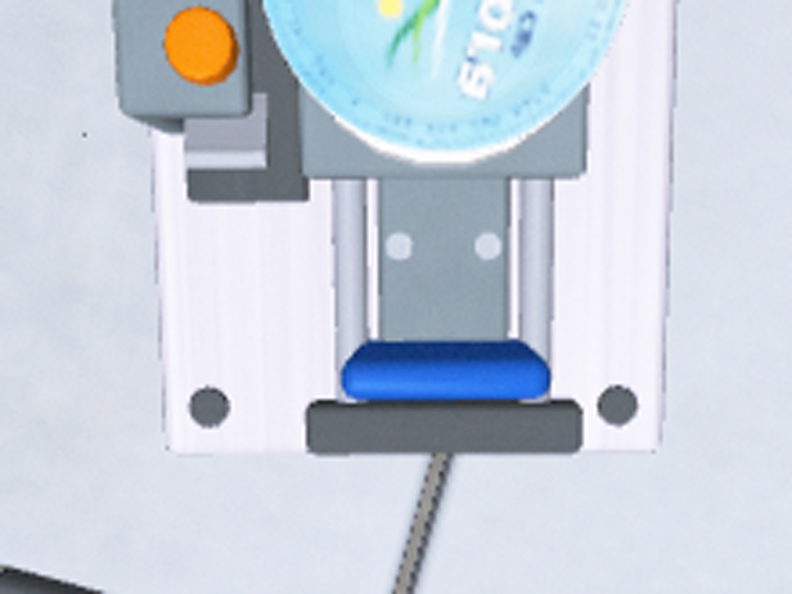

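>>> {"api": "move_arm", "payload": {"commands": [[0, 0, 0.2, 1, 0, 0, 0], [0, 0, 0.4, 4, 0, 0, 0], [0, 0, 0.4, 7.5, 0, 0, 0], [0, 0, 0.4, 11, 0, 0, 0], [0, 0, 0.4, 14, 0, 0, 0], [0, 0, 0.4, 15.5, 0, 0, 0], [0, 0, 0.4, 15.8, 0, 0, 0], [0, 0, 0.4, 15.8, 0, 0, 0]]}}

```text
clock: 3.25
tool_pos: [0.4132, -0.098, 0.0686]
orientation: [180.0, 0.0, 16.2]
force: [0.3, -0.1, 0.3]
opening: 0.0007
```

```bash
python3 - <<'E'
from plant import sensors,cams
from h import *
d={n:cams.snapshot(n) for n in("side","wrist")}
crop(d["wrist"],0,0,640,480,1,"pics/w3.png")
crop(d["side"],250,180,410,300,5,"pics/s3.png")
o=sensors.get_obs();print(o["tool_pos"],o["force"])
E
```

```text
[ 0.41365025 -0.09808073  0.06914953] [-0.78511435  0.49029149  0.07635845]
```

View pics/w3.png

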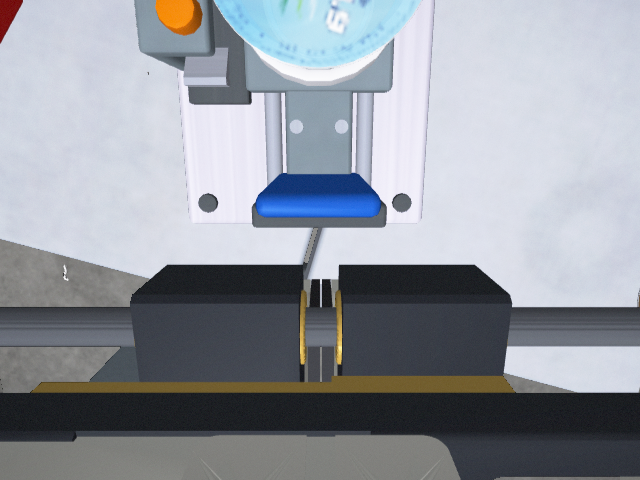

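View pics/s3.png

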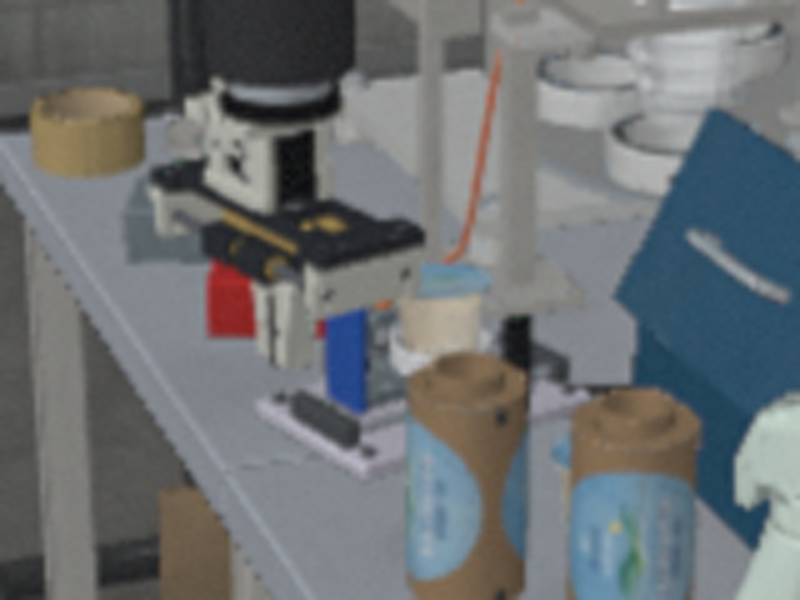

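>>> {"api": "move_arm", "payload": {"commands": [[0, 0.6, 0, 0, 0, 0, 0], [0, 1.4, 0, 0, 0, 0, 0], [0, 2.1, 0, 0, 0, 0, 0], [0, 2.6, 0, 0, 0, 0, 0], [0, 3.0, 0, 0, 0, 0, 0], [0, 3.3, 0, 0, 0, 0, 0], [0, 3.6, 0, 0, 0, 0, 0], [0, 3.9, 0, 0, 0, 0, 0]]}}

```text
clock: 4.35
tool_pos: [0.4482, -0.0882, 0.0681]
orientation: [-180.0, 0.3, 16.1]
force: [-8.9, -2.4, 7.3]
opening: 0.0001
```

```bash
python3 - <<'E'
from plant import sensors,cams
from h import *
d={n:cams.snapshot(n) for n in("side","wrist")}
pickle.dump(d,open("d4.pkl","wb"))
a=d["wrist"]["frame"][0:300,120:460,::-1];b=cv2.resize(d["side"]["frame"][200:275,280:360,::-1],(320,300))
cv2.imwrite("pics/c4.png",np.hstack([a,b]))
o=sensors.get_obs();print(o["tool_pos"],o["force"],o["moment"])
E
```

```text
[ 0.44860737 -0.08806905  0.06807161] [-4.58661522 -1.42799314  3.21303877] [-0.77488505  1.83512667 -0.01796945]
```

View pics/c4.png

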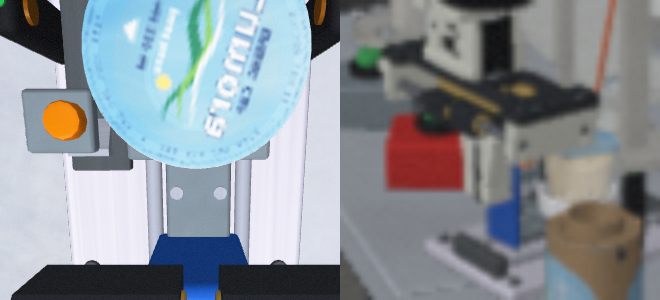

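>>> {"api": "move_arm", "payload": {"commands": [[0, 0.4, 0, 0, 0, 0, 0], [0, 0.8, 0, 0, 0, 0, 0], [0, 1.2, 0, 0, 0, 0, 0], [0, 1.6, 0, 0, 0, 0, 0], [0, 2.0, 0, 0, 0, 0, 0], [0, 2.4, 0, 0, 0, 0, 0], [0, 2.7, 0, 0, 0, 0, 0], [0, 2.7, 0, 0, 0, 0, 0]]}}

```text
clock: 5.45
tool_pos: [0.4744, -0.0806, 0.068]
orientation: [-180.0, 0.2, 16.1]
force: [-5.8, -1.5, 2.2]
opening: 0.0005
```

```bash
cat > look.py <<'E'
import sys
from plant import sensors,cams
from h import *
n=sys.argv[1]
d={k:cams.snapshot(k) for k in("side","wrist")}
pickle.dump(d,open(f"d{n}.pkl","wb"))
a=d["wrist"]["frame"][0:300,120:460,::-1];b=cv2.resize(d["side"]["frame"][200:275,280:360,::-1],(320,300))
cv2.imwrite(f"pics/c{n}.png",np.hstack([a,b]))
o=sensors.get_obs();print(o["tool_pos"],o["force"],o["moment"])
E
python3 look.py 5
```

```text
[ 0.47437618 -0.08057131  0.06795628] [-5.99012733 -1.47736352  2.33806853] [-0.52955716  2.15528687  0.05449533]
```

View pics/c5.png

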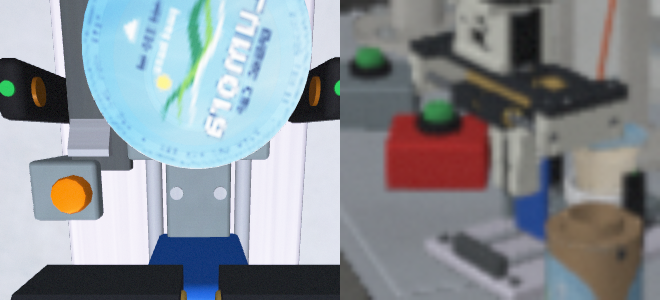

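>>> {"api": "move_arm", "payload": {"commands": [[0, 0.2, 0, 0, 0, 0, 0], [0, 0.4, 0, 0, 0, 0, 0], [0, 0.6, 0, 0, 0, 0, 0], [0, 0.6, 0, 0, 0, 0, 0], [0, 0.3, 0, 0, 0, 0, 0], [0, 0, 0, 0, 0, 0, 0], [0, -0.2, 0, 0, 0, 0, 0], [0, -0.2, 0, 0, 0, 0, 0]]}}

```text
clock: 6.55
tool_pos: [0.4722, -0.0812, 0.068]
orientation: [-180.0, 0.2, 16.1]
force: [-6.7, -1.7, 3.5]
opening: 0.0005
```

```bash
python3 look.py 6
```

```text
[ 0.47224867 -0.08119725  0.06797493] [-7.15274148 -1.831933    2.76690643] [-0.57354575  2.29357289  0.03833565]
```

View pics/c6.png

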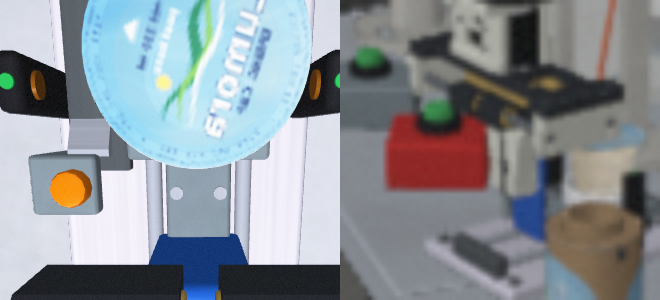

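>>> {"api": "move_arm", "payload": {"commands": [[0, -0.3, 0, 0, 0, 0, 0], [0, -0.6, 0, 0, 0, 0, 0], [0, -0.9, 0, 0, 0, 0, 0], [0, -1.2, 0, 0, 0, 0, 0], [0, -1.6, 0, 0, 0, 0, 0], [0, -2.0, 0, 0, 0, 0, 0], [0, -2.5, 0, 0, 0, 0, 0], [0, -3.0, 0, 0, 0, 0, 0]]}}

```text
clock: 7.65
tool_pos: [0.4455, -0.089, 0.0686]
orientation: [-180.0, -0.0, 16.1]
force: [-0.4, 0.3, -0.0]
opening: 0.0002
```

```bash
python3 look.py 7
```

```text
[ 0.44510362 -0.08910013  0.06856819] [ 0.8811542  -0.25723197 -0.44997494] [-0.10904714  0.02588657  0.02161393]
```

View pics/c7.png

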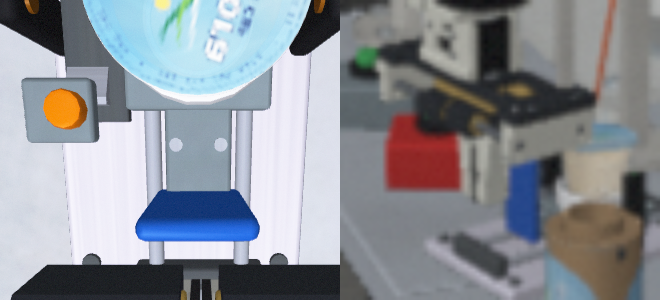

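>>> {"api": "move_arm", "payload": {"commands": [[0, -0.5, 0, 0, 0, 0, 0], [0, -1.5, 0, -0.5, 0, 0, 0], [0, -2, 0, -2, 0, 0, 0], [0, -2, 0, -5, 0, 0, 0], [0, -2, 0, -8, 0, 0, 0], [0, -2, 0, -11, 0, 0, 0], [0, -2, 0, -12.5, 0, 0, 0], [0, -2, 0, -13, 0, 0, 0]]}}

```text
clock: 8.75
tool_pos: [0.4264, -0.0946, 0.1996]
orientation: [180.0, -0.1, 16.1]
force: [0.9, 0.9, -0.3]
opening: 0.0
```

```bash
python3 - <<'E'
from fit import *
from plant import sensors,cams
w=cams.snapshot("wrist");t=cams.snapshot("top");o=sensors.get_obs();print(o["tool_pos"],o["orientation"],o["opening"],o["force"])
pickle.dump(w,open("w8.pkl","wb"))
crop(w,200,0,420,220,2.7,"pics/w8.png")
c,n=np.cos(r.x[2]),np.sin(r.x[2])
def toS(p): q=np.array(p)-[r.x[0],r.x[1],0]; return np.round([c*q[0]+n*q[1],-n*q[0]+c*q[1]],4)
# find blue plate
f=w["frame"].astype(int);m=(f[:,:,2]>120)&(f[:,:,0]<60)&(f[:,:,1]<120);m[:, :200]=0;m[:,420:]=0
ys,xs=np.nonzero(m);print(xs.min(),xs.max(),ys.min(),ys.max())
x=(xs.min()+xs.max())/2
for y in (ys.min(),ys.max()): print(toS(ray(w,(x,y),.1)))
E
```

```text
[ 0.42625722 -0.09453027  0.19876597] [-1.79995163e+02 -3.86631461e-02  1.61057380e+01] 0.00040301363591816033 [-0.35260304  0.45148975 -0.20101442]
287 350 143 157
[-0.0435 -0.0019]
[-0.0518 -0.0019]
```

View pics/w8.png

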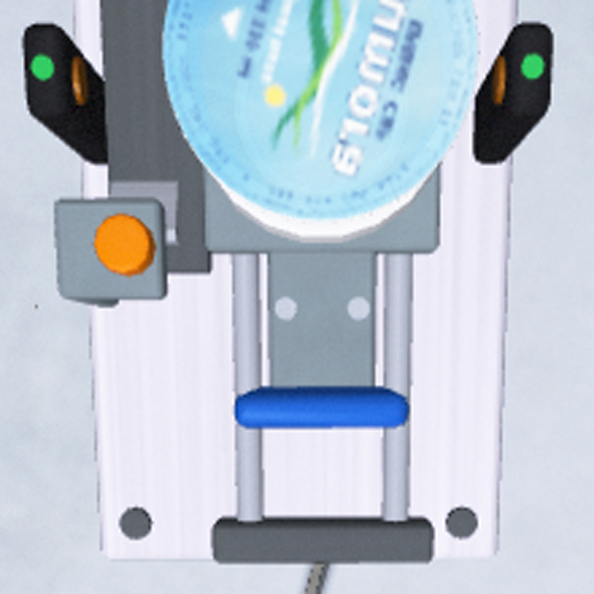

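>>> {"api": "move_arm", "payload": {"commands": [[0, 0.5, -2, 0, 0, 0, 0], [0, 1.9, -7, 0, 0, 0, 0], [0, 3.5, -13, 0, 0, 0, 0], [0, 5.1, -19, 0, 0, 0, 0], [0, 6.8, -25, 0, 0, 0, 0], [0, 8.4, -31, 0, 0, 0, 0], [0, 9.5, -35, 0, 0, 0, 0], [0, 9.8, -36.1, 0, 0, 0, 0]]}}

```text
clock: 9.85
tool_pos: [0.4198, 0.2813, 0.1971]
orientation: [179.9, 0.1, 16.2]
force: [0.7, -0.3, -0.7]
opening: 0.0006
```

```bash
python3 - <<'E'
from h import *
from plant import sensors,cams
w=cams.snapshot("wrist");o=sensors.get_obs();print(o["tool_pos"],o["orientation"],o["force"])
crop(w,0,0,640,480,1,"pics/w9.png")
f=w["frame"].astype(int);m=((f[:,:,1]>110)&(f[:,:,0]<80)&(f[:,:,2]<120)).astype(np.uint8)
n,l,st,c=cv2.connectedComponentsWithStats(m)
for i in range(1,n):
    if st[i,4]>100:
        p=c[i];print(st[i],p,ray(w,p,.066))
E
```

```text
[0.42002385 0.28120065 0.19718058] [1.79924299e+02 1.00550124e-01 1.62158785e+01] [0.34552165 1.78689726 0.46898052]
[303 157  36  37 986] [320.71298174 174.49188641] [0.45779323 0.29085197 0.066     ]
[ 523  197   42   36 1098] [544.6557377  214.90437158] [0.47502121 0.12986026 0.066     ]
```

View pics/w9.png

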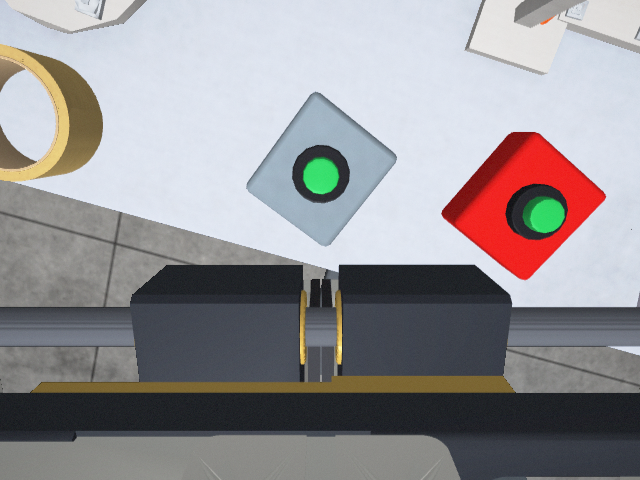

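>>> {"api": "move_arm", "payload": {"commands": [[0, 1.0, 0, 0, 0, 0, 0], [0, 2.5, 0.1, 0, 0, 0, 0], [0, 3.5, 0.1, 1, 0, 0, 0], [0, 3.8, 0.1, 3, 0, 0, 0], [0, 3.8, 0.1, 6, 0, 0, 0], [0, 3.8, 0.1, 9, 0, 0, 0], [0, 3.8, 0.1, 10.8, 0, 0, 0], [0, 3.8, 0.1, 11.3, 0, 0, 0]]}}

```text
clock: 10.9
tool_pos: [0.4572, 0.2878, 0.0838]
orientation: [179.9, 0.1, 16.0]
force: [-1.1, 0.1, 0.8]
opening: 0.0004
```

```bash
python3 - <<'E'
from h import *
from plant import sensors,cams
s=cams.snapshot("side");o=sensors.get_obs();print(o["tool_pos"],o["orientation"],o["force"])
crop(s,240,150,360,240,6.5,"pics/s10.png")
E
```

```text
[0.45729678 0.28810206 0.084066  ] [1.79928078e+02 1.08237655e-01 1.60476753e+01] [ 0.18715186 -0.52358682 -1.346182  ]
```

View pics/s10.png

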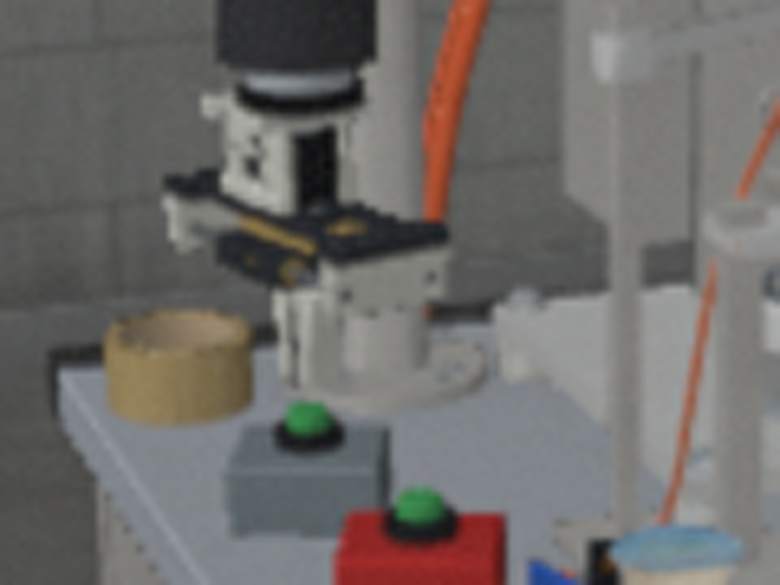

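>>> {"api": "move_arm", "payload": {"commands": [[0, 0, -0.2, 0.3, 0, 0, 0], [0, 0, -0.3, 0.8, 0, 0, 0], [0, 0, -0.3, 1.2, 0, 0, 0], [0, 0, -0.3, 1.5, 0, 0, 0], [0, 0, -0.3, 1.8, 0, 0, 0], [0, 0, -0.3, 2.0, 0, 0, 0], [0, 0, -0.3, 2.2, 0, 0, 0], [0, 0, -0.3, 2.2, 0, 0, 0]]}}

```text
clock: 11.95
tool_pos: [0.4565, 0.2921, 0.0637]
orientation: [-180.0, -0.0, 16.1]
force: [-0.9, -0.2, 2.6]
opening: 0.0005
```

>>> {"api": "move_arm", "payload": {"commands": [[0, 0, 0, 0.1, 0, 0, 0], [0, 0, 0, 0.2, 0, 0, 0], [0, 0, 0, 0.3, 0, 0, 0], [0, 0, 0, 0.4, 0, 0, 0], [0, 0, 0, 0.5, 0, 0, 0], [0, 0, 0, 0.5, 0, 0, 0], [0, 0, 0, 0.5, 0, 0, 0], [0, 0, 0, 0.5, 0, 0, 0]]}}

```text
clock: 12.95
tool_pos: [0.4566, 0.2921, 0.0609]
orientation: [-180.0, -0.1, 16.2]
force: [-10.0, -2.5, 27.2]
opening: 0.0002
```

```bash
python3 - <<'E'
from h import *
from plant import sensors,cams
s=cams.snapshot("side");o=sensors.get_obs();print(o["tool_pos"],o["force"])
crop(s,260,180,320,225,13,"pics/s11.png")
E
```

```text
[0.45666506 0.29213076 0.06086741] [-9.74921641 -3.92519698 26.29355289]
```

View pics/s11.png

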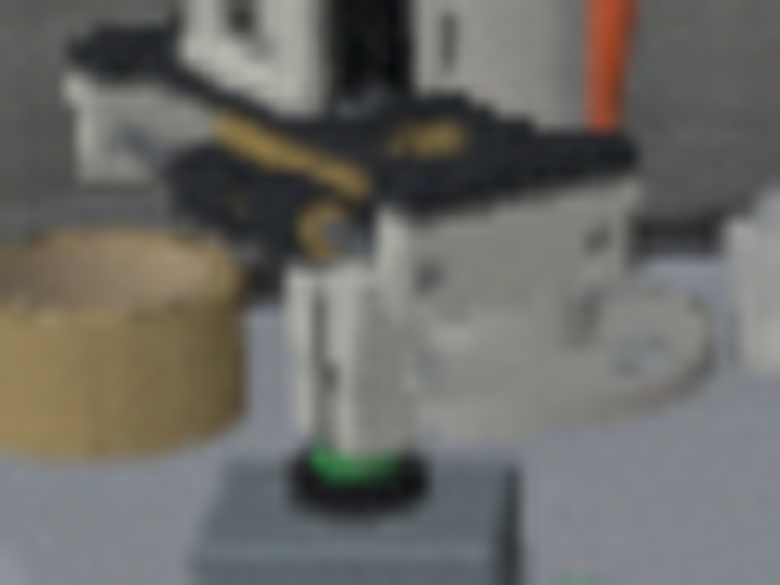

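>>> {"api": "move_arm", "payload": {"commands": [[0, 0, 0, -0.4, 0, 0, 0], [0, 0, 0, -1.2, 0, 0, 0], [0, 0, 0, -2.5, 0, 0, 0], [0, 0, 0, -5, 0, 0, 0], [0, 0, 0, -8, 0, 0, 0], [0, -1.5, 0, -11, 0, 0, 0], [0, -3, 0, -13, 0, 0, 0], [0, -3.5, 0, -13.5, 0, 0, 0]]}}

```text
clock: 14.0
tool_pos: [0.4228, 0.2826, 0.1953]
orientation: [-179.9, -0.1, 16.1]
force: [-0.3, 0.1, -0.5]
opening: 0.0002
```

```bash
python3 - <<'E'
from h import *
from plant import sensors,cams
s=cams.snapshot("side");t=cams.snapshot("top");w=cams.snapshot("wrist");o=sensors.get_obs();print(o["tool_pos"],o["force"])
a=cv2.resize(s["frame"][180:300,250:410],None,fx=2.5,fy=2.5);b=cv2.resize(t["frame"][200:300,270:430],(400,300));c=cv2.resize(w["frame"],(400,300))
cv2.imwrite("pics/f.png",np.vstack([np.hstack([a,b]),np.hstack([c,c*0])])[:,:,::-1])
E
```

```text
[0.42274099 0.28226475 0.1933152 ] [-0.28348416  0.27393512 -0.00320223]
```

View pics/f.png

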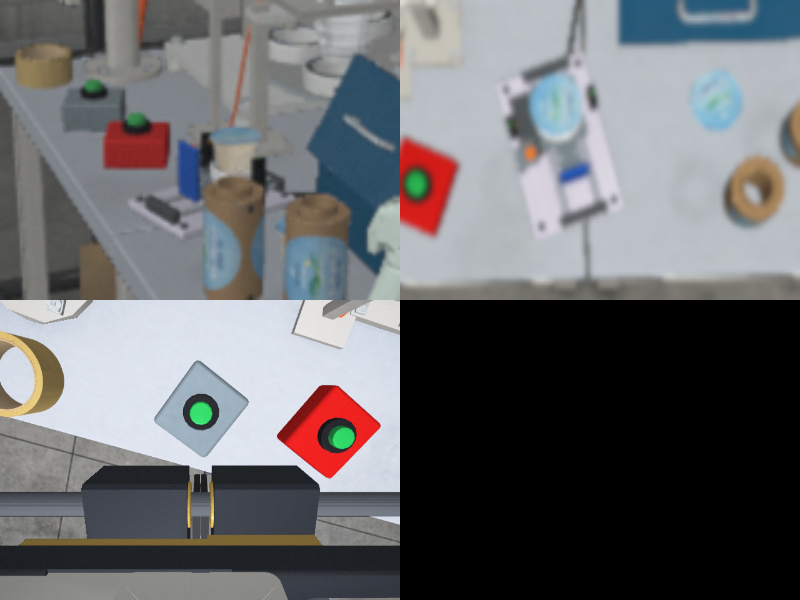

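Carriage still latched between the posts, cup upright, button back up, and the arm touches nothing.

```bash
python3 -c "
from plant import job
print(job.close_job())"
```

```text
the job is handed in; nothing more can be done
None
```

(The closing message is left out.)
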